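# Heft the cases to find the calibration weight and put it on the balance

### The job

One of the three identical closed boxes with blue lids holds a steel calibration weight, the two others only plastic spacers: lift them, closed, to feel which is the heavy one, and set each back where it stood. Take the lid off the heavy box alone and lay it on the bench, then lift the weight out and set it on the steel pan of the balance. Keep the other two boxes closed.

Things in the scene. Friction and masses are not known exactly. Their poses are not given: they have to be found in the camera images.
- pan: round steel pan (104 mm across, 5 mm thick) of a white laboratory balance, fixed on the bench at the right of the boxes; the balance's housing is 180 x 136 mm, 44 mm high, with a dark display on the robot's side. Origin: middle of the pan's upper face, 55 mm above the bench; z up.
- box_1: grey lower part of one of three identical closed boxes (any of them may be the heavy one): 112 (x) x 56 (y) x 26 mm high, walls and floor 3 mm, open at the top under its loose blue lid; 50 mm high with lid. Origin: centre of the underside. Lift the closed box by this grey part, across the 56 mm width. Closed weight: 150 g with a spacer, about 450 g (420 to 465) with the steel weight.
- box_2: second box, same as box_1. In the middle of each box one smooth upright cylinder, 34 mm in diameter and 40 mm high, stands loose on the floor (3 mm above the origin) in a 38 mm hole of a black insert whose top is 11 mm above the origin. With the lid off it rises 17 mm above the grey rim; grip its upper part. Steel weight: 270 to 315 g; white plastic spacer: 20 g.
- box_3: third box, same as box_1 and box_2 in size, look and possible contents
- lid_1: loose blue lid of box_1, 40 g: a cap 110 (x) x 54 (y) x 24 mm high, hollow below, white label on top. It rests on the grey rim, 26 mm above the bench, a 5 mm lip reaching into the box, and comes off straight up, gripped across its 54 mm width above the grey part. Origin: middle of its lower edge, 24 mm below its top (the lip reaches 5 mm lower).
- lid_2: loose blue lid of box_2, same as lid_1. The bench left of the boxes (x 0.41 to 0.57, y 0.28 to 0.40) is free to lay a lid on.
- lid_3: loose blue lid of box_3, same as lid_1
There are look-alikes about, which are no part of the job. Leave any purple look-alike of the box_2 alone.

How it is judged:
By the outcome, as a careful person would: the job done as asked, in the order asked, and still so for the second after the job is handed in, with the robot touching nothing.
It also fails if it takes over 67 s, if anything falls off the work surface, if the arm or the gripper's body presses on something with over 40 N, if the wrist force passes 120 N, or if a joint passes its speed limit or range.

### The arm

A 6-joint arm with a two-finger parallel gripper is mounted at the origin on a cart in front of the work surface, level with it; the furniture and walls round the work are solid. World frame = base frame: x ahead of the robot, y to its left, z up, the work surface at z = 0. Lengths are in m, angles in rad, forces in N, time in s.
With the tool pointing down it reaches from about 0.375 to 0.9 m from the base axis. Payload 3.1 kg.
Tool frame: the origin (TCP) lies between the finger pads; the fingertips stand 8 mm ahead of it and the grasp point (between the pads) lies 11 mm behind it; z points along the fingers, y is the line along which they close (so a half turn about z gives the same grasp; the last joint's range is limited). The gripper opens to 85 mm and grips with 20 to 120 N. Pads are 22 mm wide; open, the fingers measure 114 mm over their backs; the gripper's body (76 mm by 85 mm) begins 54 mm behind the grasp point. The pads swing forward as they close: fully open they stand 13 mm farther back than shut.
Start: joints at [-1.337, 0.527, 1.433, -0, 1.181, -0.178], TCP at [0.251, -0.572, 0.239] pointing down, gripper open.
Joint ranges: [-3.08, 3.08], [-0.75, 2.2], [0.22, 2.44], [-1.43, 4.57], [0, 2.65], [-2.85, 2.85]. Speed limits (rad/s): [2.79, 2.79, 3.14, 3.14, 3.14, 3.14].

### API

Orientations are given as a unit quaternion [x, y, z, w].
In Python, from station import readout, cams, sign_off gives the robot as it stands.
- The arm moves only by the tool send_rows, never from a script. Its argument "commands" is text: rows parted by semicolons, each of 5 numbers parted by spaces: the finger opening in mm, from 0 to 85.4, then the shift along the tool's x, y, z each as a share of 0.02 m, from -1 to 1, then the turn about the tool's z as a share of 4 degrees, from -1 to 1. In form: grip dx dy dz spin; .... A call has 1 to 20 rows; each row shifts and turns the commanded pose from where the row before left it, along the tool's axes as they then stand; what a row does not reach is not made up. A row lasts 1/12 s, in which the tool goes at most 41.7 mm and 7.16 degrees, less where a joint would pass 70% of its speed; a pose out of reach is approached as far as the arm can. A call with a number of a shift or a turn outside -1 to 1 is refused whole. A call with a gripper value outside its range is refused whole. The fingers move at their own pace and stop on an object; "grip_force" is the grip in N (left out, the last holds). Time passes only in rows, so rows that do not move let the fingers close. It gives the time, the measured TCP pose, the force, the opening and the grip force at its end, in the units of the state.
- readout.sense(): the state, without advancing time (a new reading comes with each control period).
- cams.snapshot(name): name is "side" or "top"; returns a dict with "pixels" (400x640x3 uint8, red, green, blue), "intrinsics" (3x3 intrinsics, pixels), "dist" ([k1, k2, p1, p2, k3] as OpenCV has them; the pictures are not rectified), "eye" and "rotation" of the camera in the world. Camera axes: x right, y down, z forward; pixel columns grow to the right and rows downward; lengths in m; the calibration is good to about 2 mm. A picture is of the moment at which its call begins. There is no depth.
- sign_off(): hands the job in; it is judged then, once.
The state is a dict: "t": time; "q": joint angles; "qd": joint speeds; "tau": joint torques, N m; "tcp_pos": TCP position; "tool_rot": TCP orientation; "force": force on the tool from outside, world axes, zero at the start; "ft_torque": the same for the moment, N m; "finger_gap": opening from 0.0 (shut) to 1.0 (fully open); "gripper_force": force on a finger pad.
Only numpy, scipy, OpenCV 4.12 (cv2) and the standard library are available. Lean on these libraries where they do the work, as an engineer would, in place of code of your own. Each camera call takes 0.05 s, during which the arm holds its last target. There are 200 camera calls.

## Working session

There is one attempt and no reset: what is moved stays moved. The work goes in short steps, Python scripts to look and compute and a tool call to move; the robot and the scene stay as the last step left them, time stands still between calls to the robot, and variables do not carry over. Pictures are saved under pics/ and viewed, at most 10 in all, crops included, and the job is handed in when it is done.

Besides the shell and the picture viewer there is one more tool, called after "Request:" as name(argument=value, ...) on one line, values as JSON. send_rows: Moves the arm, as the interface text tells. Its arguments: {"type":"object","properties":{"commands":{"type":"string"},"grip_force":{"type":"number"}},"required":["commands"]}

```bash
ls; mkdir -p pics
cat > h.py <<'E'
import numpy as np, cv2
from station import readout, cams, sign_off
def snap(n,f=None):
    s=cams.snapshot(n)
    if f: cv2.imwrite('pics/'+f,s['pixels'][:,:,::-1])
    return s
def ray(s,px,z):
    p=cv2.undistortPoints(np.array(px,float).reshape(-1,1,2),np.array(s['intrinsics']),np.array(s['dist'])).reshape(-1,2)
    d=np.c_[p,np.ones(len(p))]@np.array(s['rotation']).T
    e=np.array(s['eye']); return e+d*((z-e[2])/d[:,2])[:,None]
E
python3 - <<'E'
from h import *
for n in('top','side'):
    s=snap(n,n+'0.png');print(n,s['eye'],np.round(s['rotation'],3).tolist())
st=readout.sense();print(st)
E
```

```text
pics
top [ 0.45490217 -0.0536286   1.06443125] [-0.704, 0.708, -0.038, 0.026]
side [ 0.45484843 -0.81448107  0.57369411] [0.884, -0.065, 0.023, -0.463]
{'t': 0.1, 'q': array([-1.33651763e+00,  5.28350832e-01,  1.43381276e+00, -1.50385229e-05,
        1.18139595e+00, -1.78534287e-01]), 'qd': array([ 0.00425279, -0.0015958 , -0.00416627, -0.00204233,  0.00030845,
        0.00066979]), 'tau': array([ 4.50674634e-05, -4.43302846e+01, -1.78587037e+01, -2.25271424e-04,
        3.88409055e-03, -1.81173561e-06]), 'tcp_pos': array([ 0.25059333, -0.57185673,  0.23843293]), 'tool_rot': array([ 9.78772641e-01,  2.04946701e-01, -3.43579686e-05, -9.82865726e-04]), 'force': array([-0.22992804, -0.28010399, -0.84781836]), 'ft_torque': array([ 0.02490203, -0.03168157,  0.01127763]), 'gripper_force': 0.0, 'finger_gap': 1.0027447132437084}
```

View pics/top0.png

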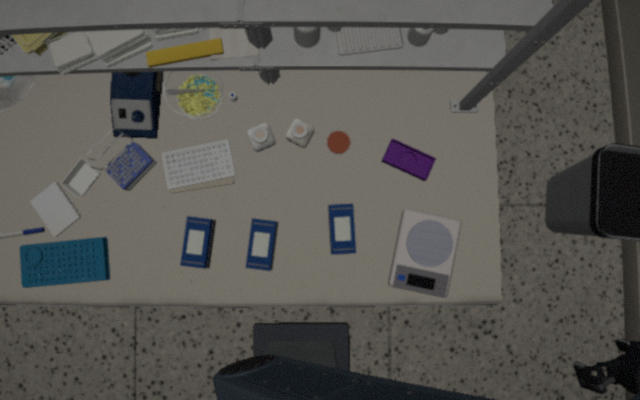

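View pics/side0.png

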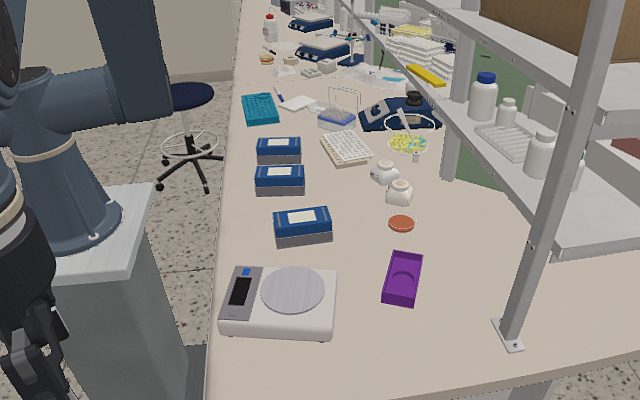

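The top view shows three blue-lidded boxes with white labels at about (198,242), (262,245) and (342,229). The purple open look-alike is at (408,160), the blue rack (not a box) at (130,165), and the pan at (430,242). The three with a blue lid, white label and grey base fit the description. I'll measure their labels and confirm in a crop.

Run:
```python
from h import *
s=snap('top');im=s['pixels']
hsv=cv2.cvtColor(im,cv2.COLOR_RGB2HSV)
blue=cv2.inRange(hsv,(100,120,30),(120,255,200))
out=im.copy()
for c in cv2.findContours(blue,cv2.RETR_EXTERNAL,cv2.CHAIN_APPROX_NONE)[0]:
    if not 700<cv2.contourArea(c)<3000: continue
    (cx,cy),_,_=cv2.minAreaRect(c)
    m=np.zeros(blue.shape,np.uint8);cv2.drawContours(m,[c],-1,255,-1)
    lab=m&cv2.inRange(hsv,(0,0,110),(180,90,255))
    cs=cv2.findContours(lab,cv2.RETR_EXTERNAL,cv2.CHAIN_APPROX_NONE)[0]
    if not cs: continue
    l=max(cs,key=cv2.contourArea)
    for k,cc,z in(('label',l,.05),('lid',c,.05)):
        w=ray(s,cc[:,0,:],z)[:,:2].astype(np.float32)
        r=cv2.minAreaRect(w*1000);b=cv2.boxPoints(r);e=b[1]-b[0],b[2]-b[1]
        e=max(e,key=np.linalg.norm);a=np.degrees(np.arctan2(e[1],e[0]));a=(a+90)%180-90
        print(k,round(cx),round(cy),'c',np.round(r[0],1),'size',np.round(r[1],1),'ang',round(float(a),1))
# pan
c=im[205:280,400:460]
g=cv2.medianBlur(cv2.cvtColor(im,cv2.COLOR_RGB2GRAY),3)
h=cv2.HoughCircles(g[190:300,380:480],cv2.HOUGH_GRADIENT,1,50,param1=60,param2=12,minRadius=19,maxRadius=32)
h=h[0][0]+[380,190,0] if h is not None else None;print('pan',h)
print(ray(s,[h[:2],h[:2]+[h[2],0]],.055))
cv2.imwrite('pics/c.png',cv2.resize(im[130:310,160:480],None,fx=2.5,fy=2.5,interpolation=cv2.INTER_CUBIC)[:,:,::-1])
```

```text
Traceback (most recent call last):
  File "h.py", line 9, in ray
    d=np.c_[p,np.ones(len(p))]@np.array(s['rotation']).T
      ~~~~~~~~~~~~~~~~~~~~~~~~^~~~~~~~~~~~~~~~~~~~~~~~~~
ValueError: matmul: Input operand 1 has a mismatch in its core dimension 0, with gufunc signature (n?,k),(k,m?)->(n?,m?) (size 4 is different from 3)
```

Rotation is a quaternion; fix that.

```bash
sed -i "s/np.array(s\['rotation'\]).T/R.from_quat(s['rotation']).as_matrix().T/; 1a from scipy.spatial.transform import Rotation as R" h.py
cat > m.py <<'E'
from h import *
s=snap('top');im=s['pixels']
hsv=cv2.cvtColor(im,cv2.COLOR_RGB2HSV)
blue=cv2.inRange(hsv,(100,120,30),(120,255,200))
for c in cv2.findContours(blue,cv2.RETR_EXTERNAL,cv2.CHAIN_APPROX_NONE)[0]:
    if not 700<cv2.contourArea(c)<3000: continue
    (cx,cy),_,_=cv2.minAreaRect(c)
    m=np.zeros(blue.shape,np.uint8);cv2.drawContours(m,[c],-1,255,-1)
    lab=m&cv2.inRange(hsv,(0,0,110),(180,90,255))
    cs=cv2.findContours(lab,cv2.RETR_EXTERNAL,cv2.CHAIN_APPROX_NONE)[0]
    if not cs: continue
    l=max(cs,key=cv2.contourArea)
    for k,cc,z in(('label',l,.05),('lid',c,.05)):
        w=ray(s,cc[:,0,:],z)[:,:2].astype(np.float32)
        r=cv2.minAreaRect(w*1000);b=cv2.boxPoints(r);e=b[1]-b[0],b[2]-b[1]
        e=max(e,key=np.linalg.norm);a=np.degrees(np.arctan2(e[1],e[0]));a=(a+90)%180-90
        print(k,round(cx),round(cy),'c',np.round(r[0],1),'size',np.round(r[1],1),'ang',round(float(a),1))
E
cat m.py - <<'E' | python3 -
g=cv2.medianBlur(cv2.cvtColor(im,cv2.COLOR_RGB2GRAY),3)
h=cv2.HoughCircles(g[190:300,380:480],cv2.HOUGH_GRADIENT,1,50,param1=60,param2=12,minRadius=19,maxRadius=32)
h=h[0][0]+[380,190,0] if h is not None else None;print('pan',h)
print(ray(s,[h[:2],h[:2]+[h[2],0]],.055))
cv2.imwrite('pics/c.png',cv2.resize(im[130:310,160:480],None,fx=2.5,fy=2.5,interpolation=cv2.INTER_CUBIC)[:,:,::-1])
print(R.from_quat(readout.sense()['tool_rot']).as_matrix().round(3))
E
```

```text
label 261 244 c [461.2  66.8] size [32.1 50.9] ang -8.0
lid 261 244 c [461.3  64.8] size [ 52.7 105.1] ang -7.3
label 196 242 c [466.8 210.8] size [32.  50.2] ang -6.8
lid 196 242 c [466.5 207.8] size [ 54.9 105.4] ang -7.4
label 342 229 c [ 494.6 -113.4] size [50.6 32.9] ang 3.3
lid 342 229 c [ 494.8 -112.8] size [106.1  50.7] ang 3.0
pan [430.5        243.5         24.60000038]
[[ 0.45996646 -0.30832354  0.055     ]
 [ 0.45939281 -0.3636472   0.055     ]]
[[ 0.916  0.401 -0.   ]
 [ 0.401 -0.916  0.001]
 [ 0.    -0.001 -1.   ]]
```

View pics/c.png

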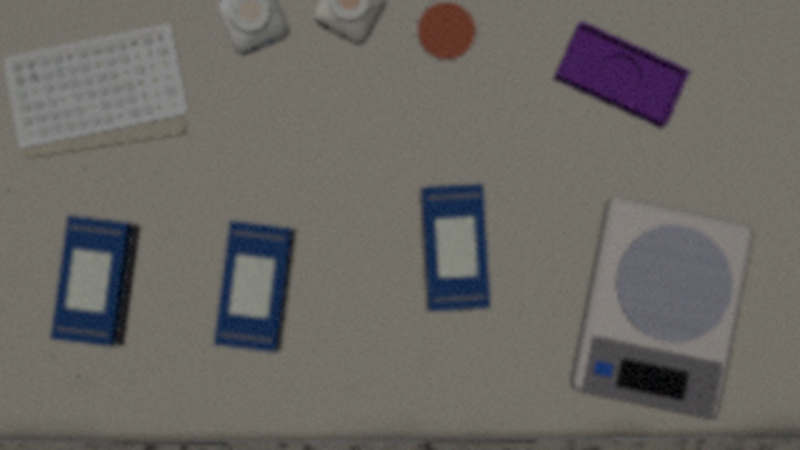

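The crop confirms three blue-lidded boxes with white labels, at roughly (90,280), (255,285) and (458,245) in the crop. The purple one is at (622,75) and gets left alone. The measured lid sizes fit (about 106 x 53 mm). I'll start with the right-hand box C at (0.495,-0.113).

Create go.py:
```python
import sys; from h import *
# target x y z yaw(deg of tool x): spin units first, then shifts (units of 20 mm) in the turned frame
st=readout.sense();M=R.from_quat(st['tool_rot']).as_matrix()
yaw=np.degrees(np.arctan2(M[1,0],M[0,0]))
print('t',st['t'],'tcp',st['tcp_pos'].round(4),'yaw',round(yaw,2),'F',st['force'].round(2),'gap',round(st['finger_gap']*85.4,1),'gf',round(st['gripper_force'],1))
if len(sys.argv)>1:
    x,y,z,a=map(float,sys.argv[1:])
    d=np.array([x,y,z])-st['tcp_pos'];c,s=np.cos(np.radians(a)),np.sin(np.radians(a))
    print('spin',round((yaw-a)/4,2),'units',np.round(np.array([c*d[0]+s*d[1],s*d[0]-c*d[1],-d[2]])/.02,2))
```

```text
(no output)
```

Request:
send_rows(commands="85 1 -0.8 0.2 0;85 1 -0.8 0.2 0;85 1 -0.8 0.2 0;85 1 -0.8 0.2 0;85 1 -0.8 0.2 0;85 1 -0.8 0.2 0;85 1 -0.8 0.2 0;85 1 -0.8 0.2 0;85 1 -0.8 0.2 0;85 1 -0.8 0.2 0;85 1 -0.8 0.2 0;85 1 -0.8 0.2 0;85 1 -0.8 0.2 0;85 1 -0.8 0.2 0;85 1 -0.8 0.2 0;85 0 0 0.3 1;85 0 0 0.3 1;85 0 0 0.3 1;85 0 0 0.3 1;85 0 0 0.3 1", grip_force=30)

```text
t: 1.87
tcp_pos: [0.4294, -0.2321, 0.149]
tool_rot: [1.0, 0.03, 0.0, 0.0]
force: [-0.2, 0.2, 0.0]
finger_gap: 0.997
gripper_force: 0.0
```

```bash
python3 go.py 0.4946 -0.113 0.08 3.2
```

```text
t 1.8667 tcp [ 0.4294 -0.2321  0.149 ] yaw 3.47 F [-0.21  0.16  0.02] gap 85.1 gf 0.0
spin 0.07 units [ 3.59 -5.77  3.45]
```

Request:
send_rows(commands="85 0.6 -0.96 0.3 0.01;85 0.6 -0.96 0.3 0;85 0.6 -0.96 0.3 0;85 0.6 -0.96 0.3 0;85 0.6 -0.96 0.3 0;85 0.6 -0.96 0.3 0;85 0 0 0.9 0;85 0 0 0.9 0;85 0 0 0.9 0;85 0 0 0.9 0;85 0 0 0.9 0;85 0 0 0.5 0;85 0 0 0.1 0;50 0 0 0 0;50 0 0 0 0;50 0 0 0 0;50 0 0 0 0;50 0 0 0 0;50 0 0 0 0;50 0 0 0 0", grip_force=30)

```text
t: 3.53
tcp_pos: [0.4945, -0.1131, 0.0123]
tool_rot: [1.0, 0.032, 0.001, 0.0]
force: [-0.6, -0.7, 6.8]
finger_gap: 0.648
gripper_force: 33.6
```

```bash
cat m.py - <<'E' | python3 -
snap('side','s1.png')
E
python3 go.py 0.4946 -0.113 0.06 3.2
```

```text
t 3.6333 tcp [ 0.4945 -0.1131  0.0122] yaw 3.61 F [-1.31 -0.21  6.  ] gap 55.1 gf 33.6
spin 0.1 units [ 0.01 -0.   -2.39]
```

View pics/s1.png

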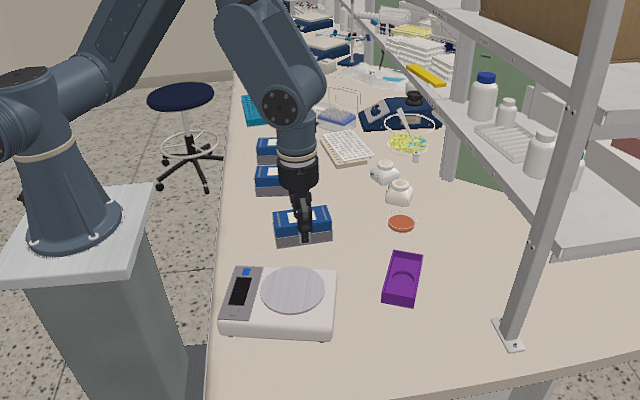

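The gripper is on the grey part of the right-hand box at (303,228). Lifting.

Request:
send_rows(commands="50 0 0 -0.2 0;50 0 0 -0.5 0;50 0 0 -0.6 0;50 0 0 -0.5 0;50 0 0 -0.2 0;50 0 0 0 0;50 0 0 0 0;50 0 0 0 0")

```text
t: 4.3
tcp_pos: [0.4936, -0.1127, 0.0511]
tool_rot: [1.0, 0.032, -0.0, -0.0]
force: [-0.3, -0.4, -1.8]
finger_gap: 0.648
gripper_force: 32.8
```

```bash
python3 go.py
python3 - <<'E'
from h import *
s=snap('side','s2.png')
E
python3 go.py 0.4945 -0.1131 0.0122 3.6
```

```text
t 4.3 tcp [ 0.4936 -0.1127  0.0511] yaw 3.61 F [-0.26 -0.4  -1.76] gap 55.3 gf 32.8
t 4.35 tcp [ 0.4935 -0.1126  0.0509] yaw 3.61 F [-0.25 -0.61 -1.9 ] gap 55.5 gf 32.8
spin 0.0 units [0.05 0.03 1.94]
```

About -1.8 N, so box C is light. Setting it back, releasing, and rising.

Request:
send_rows(commands="50 0 0 0.3 0;50 0 0 0.6 0;50 0 0 0.6 0;50 0 0 0.3 0;50 0 0 0.1 0;50 0 0 0 0;50 0 0 0 0;85 0 0 0 0;85 0 0 0 0;85 0 0 0 0;85 0 0 0 0;85 0 0 -0.6 0;85 0 0 -1 0;85 0 0 -1 0;85 0 0 -1 0;85 0 0 -1 0;85 0 0 0 0.7;85 0 0 0 0.7;85 0 0 0 0.7;85 0 0 0 0.7")

```text
t: 6.02
tcp_pos: [0.4939, -0.1128, 0.1058]
tool_rot: [0.998, -0.067, 0.0, 0.0]
force: [0.6, 0.6, 0.4]
finger_gap: 0.991
gripper_force: 0.0
```

```bash
python3 go.py 0.4612 0.066 0.014 -7.6
```

```text
t 6.0167 tcp [ 0.4939 -0.1128  0.1058] yaw -7.73 F [0.57 0.57 0.45] gap 84.6 gf 0.0
spin -0.03 units [-2.8  -8.64  4.59]
```

Request:
send_rows(commands="85 -0.31 -0.96 0 0;85 -0.31 -0.96 0 0;85 -0.31 -0.96 0 0;85 -0.31 -0.96 0 0;85 -0.31 -0.96 0 0;85 -0.31 -0.96 0 0;85 -0.31 -0.96 0 0;85 -0.31 -0.96 0 0;85 -0.31 -0.96 0 0;85 0 0 0.9 0;85 0 0 1 0;85 0 0 1 0;85 0 0 1 0;85 0 0 0.6 0;50 0 0 0.1 0;50 0 0 0 0;50 0 0 0 0;50 0 0 0 0;50 0 0 0 0;50 0 0 0 0")

```text
t: 7.68
tcp_pos: [0.4616, 0.0659, 0.0138]
tool_rot: [0.998, -0.066, 0.0, -0.0]
force: [0.2, 0.0, -3.3]
finger_gap: 0.646
gripper_force: 33.7
```

Request:
send_rows(commands="50 0 0 0 0;50 0 0 -0.2 0;50 0 0 -0.5 0;50 0 0 -0.6 0;50 0 0 -0.5 0;50 0 0 -0.2 0;50 0 0 0 0;50 0 0 0 0;50 0 0 0 0")

```text
t: 8.43
tcp_pos: [0.4611, 0.0659, 0.0532]
tool_rot: [0.998, -0.066, -0.0, -0.0]
force: [-0.5, 0.3, -4.4]
finger_gap: 0.65
gripper_force: 33.8
```

```bash
python3 go.py
```

```text
t 8.4333 tcp [0.4611 0.0659 0.0532] yaw -7.59 F [-0.55  0.28 -4.35] gap 55.5 gf 33.8
```

Box B reads -4.4 N, so it's the heavy one. I'll put it back, then also lift A to confirm.

Request:
send_rows(commands="50 0 0 0.3 0;50 0 0 0.6 0;50 0 0 0.6 0;50 0 0 0.3 0;50 0 0 0.2 0;50 0 0 0 0;50 0 0 0 0;85 0 0 0 0;85 0 0 0 0;85 0 0 0 0;85 0 0 0 0;85 0 0 -0.6 0;85 0 0 -1 0;85 0 0 -1 0;85 0 0 -1 0;85 0 0 -1 0;85 0 0 0 0")

```text
t: 9.85
tcp_pos: [0.4634, 0.0658, 0.1084]
tool_rot: [0.998, -0.066, 0.003, 0.0]
force: [0.8, -0.0, 0.0]
finger_gap: 1.002
gripper_force: 0.0
```

```bash
python3 go.py 0.4668 0.209 0.013 -7.2
```

```text
t 9.85 tcp [0.4634 0.0658 0.1084] yaw -7.57 F [ 0.83 -0.04  0.  ] gap 85.6 gf 0.0
spin -0.09 units [-0.73 -7.12  4.77]
```

Request:
send_rows(commands="85 -0.09 -0.89 0 0;85 -0.09 -0.89 0 0;85 -0.09 -0.89 0 0;85 -0.09 -0.89 0 0;85 -0.09 -0.89 0 0;85 -0.09 -0.89 0 0;85 -0.09 -0.89 0 0;85 -0.09 -0.89 0 0;85 0 0 0.9 0;85 0 0 1 0;85 0 0 1 0;85 0 0 1 0;85 0 0 0.75 0;85 0 0 0.1 0;50 0 0 0 0;50 0 0 0 0;50 0 0 0 0;50 0 0 0 0;50 0 0 0 0;50 0 0 0 0")

```text
t: 11.52
tcp_pos: [0.4663, 0.209, 0.011]
tool_rot: [0.998, -0.066, 0.001, -0.0]
force: [-0.2, 0.2, 1.7]
finger_gap: 0.649
gripper_force: 33.7
```

Request:
send_rows(commands="50 0 0 0 0;50 0 0 -0.2 0;50 0 0 -0.5 0;50 0 0 -0.6 0;50 0 0 -0.5 0;50 0 0 -0.2 0;50 0 0 0 0;50 0 0 0 0;50 0 0 0 0")

```text
t: 12.27
tcp_pos: [0.4656, 0.2089, 0.0502]
tool_rot: [0.998, -0.066, -0.0, 0.0]
force: [1.1, -0.4, -1.8]
finger_gap: 0.651
gripper_force: 33.3
```

Request:
send_rows(commands="50 0 0 0.3 0;50 0 0 0.6 0;50 0 0 0.6 0;50 0 0 0.3 0;50 0 0 0.2 0;50 0 0 0 0;50 0 0 0 0;85 0 0 0 0;85 0 0 0 0;85 0 0 0 0;85 0 0 0 0;85 0 0 -0.6 0;85 0 0 -1 0;85 0 0 -1 0;85 0 0 -1 0;85 0 0 -1 0;85 0 0 0 0")

```text
t: 13.68
tcp_pos: [0.4681, 0.2095, 0.1054]
tool_rot: [0.998, -0.066, 0.003, -0.001]
force: [0.7, -0.4, -0.0]
finger_gap: 0.999
gripper_force: 0.0
```

```bash
python3 m.py; python3 go.py 0.4612 0.066 0.035 -7.6
```

```text
label 261 244 c [461.4  66.9] size [34.2 52.4] ang -7.9
lid 261 244 c [461.1  64.9] size [ 53.  105.2] ang -7.6
label 341 229 c [ 494.1 -111.6] size [52.7 34.1] ang 2.9
lid 341 229 c [ 494.2 -110.9] size [105.6  50.7] ang 3.4
t 13.7333 tcp [0.4673 0.2093 0.104 ] yaw -7.58 F [-1.38 -0.5  -0.16] gap 85.0 gf 0.0
spin 0.0 units [0.64 7.14 3.45]
```

A is light too (-1.8 N). B is heavy, and the boxes are back in place. Going for B's lid.

Request:
send_rows(commands="85 0.08 0.89 0 0;85 0.08 0.89 0 0;85 0.08 0.89 0 0;85 0.08 0.89 0 0;85 0.08 0.89 0 0;85 0.08 0.89 0 0;85 0.08 0.89 0 0;85 0.08 0.89 0 0;85 0 0 0.8 0;85 0 0 1 0;85 0 0 1 0;85 0 0 0.5 0;85 0 0 0.1 0;48 0 0 0 0;48 0 0 0 0;48 0 0 0 0;48 0 0 0 0;48 0 0 0 0;48 0 0 0 0;48 0 0 0 0", grip_force=25)

```text
t: 15.4
tcp_pos: [0.4602, 0.0662, 0.035]
tool_rot: [0.998, -0.066, 0.001, -0.0]
force: [-0.4, 1.1, 5.4]
finger_gap: 0.629
gripper_force: 27.9
```

```bash
python3 - <<'E'
from h import *
s=snap('side');im=s['pixels'][120:270,220:370]
cv2.imwrite('pics/lid.png',cv2.resize(im,None,fx=4,fy=4,interpolation=cv2.INTER_CUBIC)[:,:,::-1])
E
python3 go.py
```

```text
t 15.45 tcp [0.4602 0.0661 0.035 ] yaw -7.58 F [-0.42  0.5   5.86] gap 53.4 gf 28.0
```

View pics/lid.png

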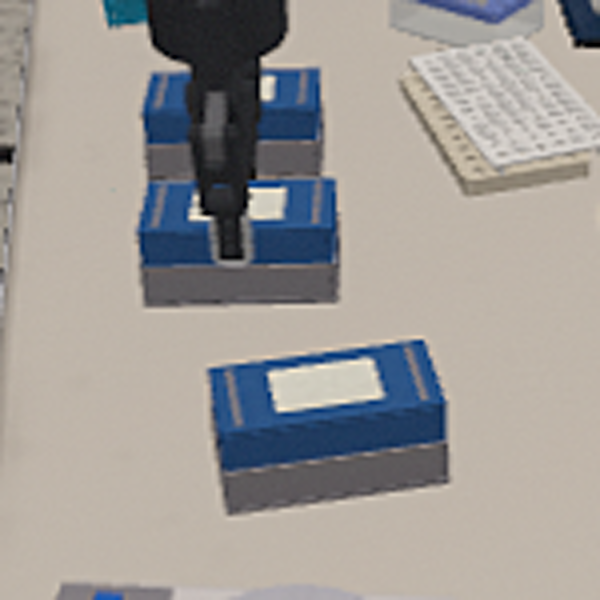

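The pads sit on the lid, above the grey part; the tip is at about (230,262) in the crop, on the seam. The 53.4 mm opening fits the lid. Lifting it.

Request:
send_rows(commands="48 0 0 -0.2 0;48 0 0 -0.5 0;48 0 0 -0.8 0;48 0 0 -1 0;48 0 0 -1 0;48 0 0 -0.3 0;48 0 0 0 0")

```text
t: 16.03
tcp_pos: [0.4609, 0.066, 0.1121]
tool_rot: [0.998, -0.066, 0.002, 0.0]
force: [-0.6, 1.6, 1.3]
finger_gap: 0.626
gripper_force: 27.3
```

```bash
python3 - <<'E'
from h import *
s=snap('side');im=s['pixels'][100:250,220:370]
cv2.imwrite('pics/lid2.png',cv2.resize(im,None,fx=4,fy=4,interpolation=cv2.INTER_CUBIC)[:,:,::-1])
E
python3 go.py 0.49 0.34 0.014 -7.6
```

```text
t 16.0833 tcp [0.4602 0.0661 0.111 ] yaw -7.59 F [-1.37 -0.2  -0.18] gap 53.5 gf 27.3
spin 0.0 units [ -0.33 -13.77   4.85]
```

View pics/lid2.png

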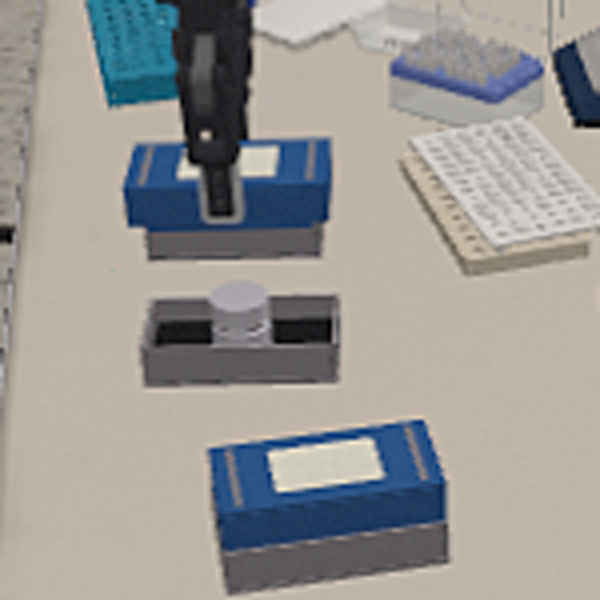

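The lid is in the gripper at (228,180) in the crop. The box is open, with the metal cylinder standing at (240,305). Carrying the lid left.

Request:
send_rows(commands="48 -0.02 -0.92 0 0;48 -0.02 -0.92 0 0;48 -0.02 -0.92 0 0;48 -0.02 -0.92 0 0;48 -0.02 -0.92 0 0;48 -0.02 -0.92 0 0;48 -0.02 -0.92 0 0;48 -0.02 -0.92 0 0;48 -0.02 -0.92 0 0;48 -0.02 -0.92 0 0;48 -0.02 -0.92 0 0;48 -0.02 -0.92 0 0;48 -0.02 -0.92 0 0;48 -0.02 -0.92 0 0;48 -0.02 -0.92 0 0;48 0 0 0.7 0;48 0 0 1 0;48 0 0 1 0;48 0 0 1 0;48 0 0 0.5 0")

```text
t: 17.75
tcp_pos: [0.4879, 0.3394, 0.0225]
tool_rot: [0.998, -0.066, -0.003, 0.002]
force: [-1.1, -0.2, -0.9]
finger_gap: 0.627
gripper_force: 27.3
```

Request:
send_rows(commands="48 0 0 0.3 0;48 0 0 0.2 0;48 0 0 0 0")

```text
t: 18.0
tcp_pos: [0.49, 0.3403, 0.0155]
tool_rot: [0.998, -0.066, -0.001, 0.0]
force: [-1.1, -0.6, -1.2]
finger_gap: 0.626
gripper_force: 27.3
```

```bash
python3 go.py 0.49 0.34 0.014 -7.6
```

```text
t 18.0 tcp [0.49   0.3403 0.0155] yaw -7.6 F [-1.11 -0.56 -1.21] gap 53.4 gf 27.3
spin 0.0 units [0.   0.01 0.08]
```

Lower the last bit, open, rise, and look for the cylinder.

Request:
send_rows(commands="48 0 0 0.08 0;48 0 0 0 0;85 0 0 0 0;85 0 0 0 0;85 0 0 0 0;85 0 0 0 0;85 0 0 -0.5 0;85 0 0 -1 0;85 0 0 -1 0;85 0 0 -1 0;85 0 0 -1 0;85 0 0 -1 0;85 0 0 0 0")

```text
t: 19.08
tcp_pos: [0.4928, 0.3417, 0.1295]
tool_rot: [0.998, -0.066, 0.004, -0.002]
force: [0.6, 0.5, 0.3]
finger_gap: 0.996
gripper_force: 0.0
```

```bash
python3 - <<'E'
from h import *
s=snap('top','t2.png');im=s['pixels']
g=im[205:285,225:300];cv2.imwrite('pics/t2c.png',cv2.resize(im[180:310,130:430],None,fx=2.6,fy=2.6,interpolation=cv2.INTER_CUBIC)[:,:,::-1])
gr=cv2.cvtColor(g,cv2.COLOR_RGB2GRAY)
h=cv2.HoughCircles(cv2.resize(gr,None,fx=4,fy=4,interpolation=cv2.INTER_CUBIC),cv2.HOUGH_GRADIENT,1,60,param1=80,param2=12,minRadius=26,maxRadius=46)
for c in (h[0][:3] if h is not None else []):
    p=c[:2]/4+[225,205]-.375;r=c[2]/4
    print('cyl',p,r,ray(s,[p,p+[r,0]],.043).round(4).tolist())
E
python3 go.py 0.461 0.0665 0.04 -7.6
```

```text
cyl [261.25 244.25] 8.275 [[0.461, 0.0653, 0.043], [0.461, 0.0469, 0.043]]
cyl [260.   227.75] 8.75 [[0.4976, 0.0682, 0.043], [0.4975, 0.0488, 0.043]]
cyl [253.5  259.25] 8.825 [[0.4281, 0.0823, 0.043], [0.428, 0.0628, 0.043]]
t 19.1333 tcp [0.4918 0.3413 0.1276] yaw -7.58 F [-0.22  0.68 -0.01] gap 85.1 gf 0.0
spin 0.0 units [ 0.29 13.82  4.38]
```

View pics/t2c.png

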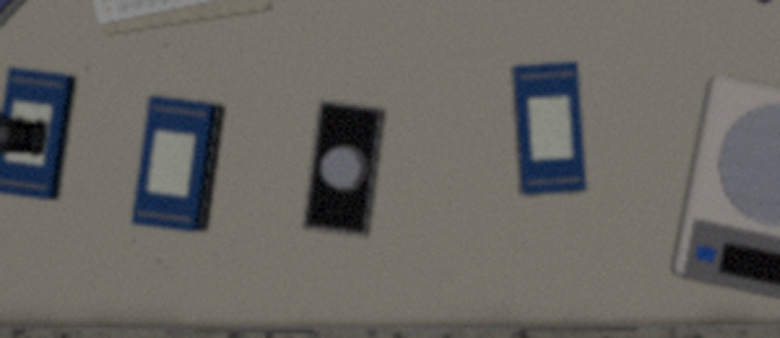

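The cylinder in the open box is at crop (343,167), which gives (0.461,0.0655). The lid lies on the bench at left (40,130), and the other two boxes are closed. Going for the weight.

Request:
send_rows(commands="65 0.02 0.98 0 0;65 0.02 0.99 0 0;65 0.02 0.99 0 0;65 0.02 0.99 0 0;65 0.02 0.99 0 0;65 0.02 0.99 0 0;65 0.02 0.99 0 0;65 0.02 0.99 0 0;65 0.02 0.99 0 0;65 0.02 0.99 0 0;65 0.02 0.99 0 0;65 0.02 0.99 0 0;65 0.02 0.99 0 0;65 0.02 0.99 0 0;65 0 0 0.6 0;65 0 0 1 0;65 0 0 1 0;65 0 0 1 0;65 0 0 0.6 0;65 0 0 0 0", grip_force=45)

```text
t: 20.8
tcp_pos: [0.457, 0.0652, 0.0381]
tool_rot: [0.998, -0.066, -0.003, -0.0]
force: [0.2, 1.6, 0.6]
finger_gap: 0.759
gripper_force: 0.0
```

```bash
python3 go.py 0.461 0.0658 0.037 -7.6
```

```text
t 20.8 tcp [0.457  0.0652 0.0381] yaw -7.61 F [0.16 1.55 0.65] gap 64.8 gf 0.0
spin -0.0 units [ 0.19 -0.05  0.05]
```

Request:
send_rows(commands="65 0.1 0 0 0;65 0 0 0.05 0;28 0 0 0 0;28 0 0 0 0;28 0 0 0 0;28 0 0 0 0;28 0 0 0 0;28 0 0 0 0;28 0 0 0 0")

```text
t: 21.55
tcp_pos: [0.4617, 0.0649, 0.0407]
tool_rot: [0.998, -0.066, 0.001, 0.0]
force: [-0.1, 0.4, 6.7]
finger_gap: 0.37
gripper_force: 44.3
```

Request:
send_rows(commands="28 0 0 -0.2 0;28 0 0 -0.5 0;28 0 0 -0.8 0;28 0 0 -1 0;28 0 0 -1 0;28 0 0 -0.8 0;28 0 0 -0.5 0;28 0 0 -0.2 0;28 0 0 0 0")

```text
t: 22.3
tcp_pos: [0.4615, 0.0649, 0.1409]
tool_rot: [0.998, -0.066, 0.001, 0.0]
force: [-1.0, 0.6, -3.1]
finger_gap: 0.371
gripper_force: 45.1
```

```bash
python3 - <<'E'
from h import *
s=snap('side');im=s['pixels'][80:270,220:370]
cv2.imwrite('pics/w.png',cv2.resize(im,None,fx=3,fy=3,interpolation=cv2.INTER_CUBIC)[:,:,::-1])
E
python3 go.py 0.460 -0.309 0.088 -7.6
```

```text
t 22.35 tcp [0.4611 0.0649 0.1401] yaw -7.59 F [-0.27 -0.04 -2.65] gap 31.7 gf 45.1
spin 0.0 units [ 2.42 18.54  2.61]
```

View pics/w.png

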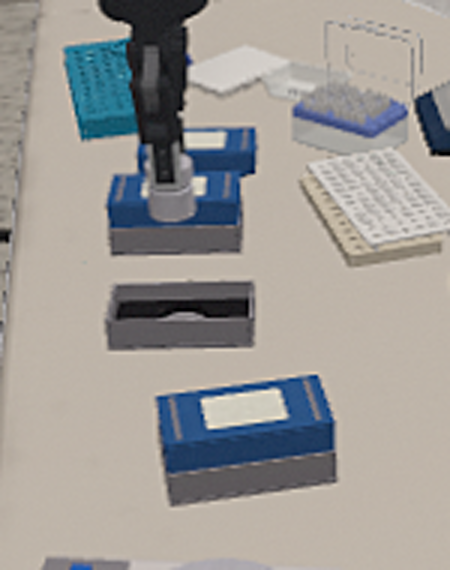

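The weight hangs in the gripper at (172,195) in the crop (-2.7 N) and the box is empty. With its underside at 0.102, the TCP for touching the pan is about 0.093. Carrying it to the pan.

Request:
send_rows(commands="28 0.12 0.95 0 0;28 0.13 0.97 0 0;28 0.13 0.97 0 0;28 0.13 0.97 0 0;28 0.13 0.97 0 0;28 0.13 0.97 0 0;28 0.13 0.97 0 0;28 0.13 0.97 0 0;28 0.13 0.97 0 0;28 0.13 0.97 0 0;28 0.13 0.97 0 0;28 0.13 0.97 0 0;28 0.13 0.97 0 0;28 0.13 0.97 0 0;28 0.13 0.97 0 0;28 0.13 0.97 0 0;28 0.13 0.97 0 0;28 0.13 0.97 0 0;28 0.13 0.97 0 0;28 0 0 0 0")

```text
t: 24.02
tcp_pos: [0.4618, -0.3107, 0.1387]
tool_rot: [0.998, -0.067, 0.001, 0.001]
force: [0.6, -0.5, -2.3]
finger_gap: 0.374
gripper_force: 45.3
```

Request:
send_rows(commands="28 0 0 0.4 0;28 0 0 0.7 0;28 0 0 0.6 0;28 0 0 0.3 0;28 0 0 0 0;28 0 0 0 0")

```text
t: 24.52
tcp_pos: [0.4609, -0.3054, 0.0989]
tool_rot: [0.998, -0.066, -0.001, -0.001]
force: [1.1, -1.0, -2.6]
finger_gap: 0.371
gripper_force: 45.3
```

```bash
python3 go.py 0.460 -0.309 0.093 -7.6
```

```text
t 24.5167 tcp [ 0.4609 -0.3054  0.0989] yaw -7.55 F [ 1.06 -1.02 -2.58] gap 31.7 gf 45.3
spin 0.01 units [-0.02  0.19  0.29]
```

Creep down until the force changes.

Request:
send_rows(commands="28 0 0.15 0.1 0;28 0 0 0.1 0;28 0 0 0.06 0;28 0 0 0 0;28 0 0 0 0;28 0 0 0 0")

```text
t: 25.02
tcp_pos: [0.461, -0.3096, 0.0947]
tool_rot: [0.998, -0.066, 0.0, 0.0]
force: [1.6, 0.4, -1.7]
finger_gap: 0.372
gripper_force: 45.3
```

```bash
python3 go.py 0.460 -0.309 0.093 -7.6
```

```text
t 25.0167 tcp [ 0.461  -0.3096  0.0947] yaw -7.6 F [ 1.58  0.42 -1.75] gap 31.8 gf 45.3
spin 0.0 units [-0.06 -0.02  0.09]
```

Request:
send_rows(commands="28 0 0 0.07 0;28 0 0 0 0;28 0 0 0 0;28 0 0 0 0")

```text
t: 25.35
tcp_pos: [0.461, -0.3095, 0.0931]
tool_rot: [0.998, -0.066, -0.0, -0.0]
force: [0.6, -0.1, -4.0]
finger_gap: 0.369
gripper_force: 45.3
```

Request:
send_rows(commands="28 0 0 0.06 0;28 0 0 0 0;28 0 0 0 0;28 0 0 0 0")

```text
t: 25.68
tcp_pos: [0.4611, -0.3096, 0.0927]
tool_rot: [0.998, -0.066, 0.0, 0.0]
force: [-0.6, 1.2, 6.2]
finger_gap: 0.366
gripper_force: 46.0
```

Contact (+6 N). Ease up a hair, release, and rise.

Request:
send_rows(commands="28 0 0 -0.04 0;28 0 0 0 0;45 0 0 0 0;45 0 0 0 0;45 0 0 0 0;75 0 0 0 0;75 0 0 0 0;75 0 0 0 0;75 0 0 0 0;75 0 0 -0.4 0;75 0 0 -0.8 0;75 0 0 -1 0;75 0 0 -1 0;75 0 0 -1 0;75 0 0 -1 0;75 0 0 -1 0;75 0 0 0 0;75 0 0 0 0")

```text
t: 27.18
tcp_pos: [0.4615, -0.31, 0.2182]
tool_rot: [0.998, -0.066, 0.001, 0.001]
force: [-0.4, 0.5, -1.0]
finger_gap: 0.873
gripper_force: 0.0
```

```bash
python3 m.py
python3 - <<'E'
from h import *
s=snap('side');im=s['pixels'][100:370,200:440]
cv2.imwrite('pics/f.png',cv2.resize(im,None,fx=2.2,fy=2.2,interpolation=cv2.INTER_CUBIC)[:,:,::-1])
E
python3 go.py
```

```text
label 197 243 c [465.6 210.6] size [34.4 51.8] ang -8.2
lid 197 243 c [465.2 206.5] size [ 56.2 105.7] ang -7.7
label 142 231 c [491.8 334.1] size [33.9 50.7] ang -6.9
lid 142 231 c [491.  330.4] size [ 54.9 103.3] ang -7.7
label 341 229 c [ 494.1 -111.6] size [52.6 34.7] ang 3.3
lid 341 229 c [ 494.  -110.9] size [105.4  50.7] ang 3.5
t 27.2833 tcp [ 0.4604 -0.309   0.2161] yaw -7.59 F [-0.19  1.02 -0.41] gap 74.5 gf 0.0
```

View pics/f.png

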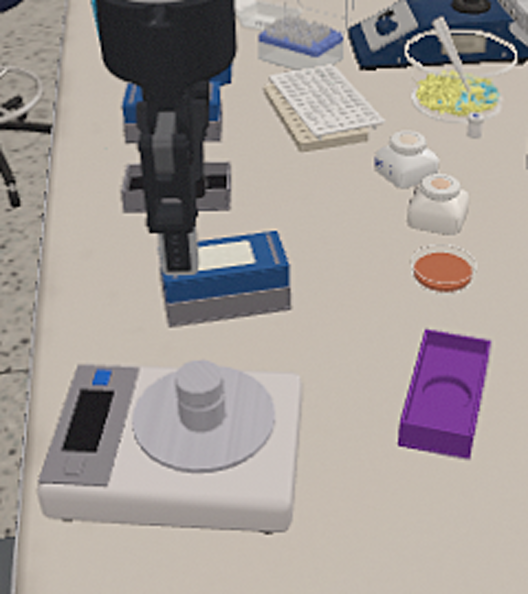

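The weight stands upright on the pan at (200,395) in the crop. The other two boxes are closed and within 2 mm of where they stood. The lid is on the bench and the gripper is clear.

```bash
python3 -c "
from station import sign_off; print(sign_off())"
```

```text
the job is handed in; nothing more can be done
None
```

The middle of the three boxes was the heavy one: its lid is on the bench to the left, its steel weight stands on the balance pan, the other two boxes are closed and back in place, and the job was handed in at about 27 s.

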